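# Clamp the marble block in the lever vice

### The job

Set the small rectangular marble block gently down between the open jaws of the lever vice, upright, its long side along the jaws and about in the middle of them. Let go of it, then press the vice's sprung lever down until the detent catches, so that it stays down by itself with the block clamped.

Things in the scene. Friction and masses are not known exactly. Their poses are not given: they have to be found in the camera images.
- blank: Block to clamp: plain rectangular marble, 50 mm along its x, 36 along y, 55 tall, about 0.27 kg, standing on the bench at the robot's left; origin at the centre of its underside, z up. Not the round marble piece (58 mm across, 45 tall), not the flat slab. Grip it across the 50 mm length, fingers on the 36 mm wide ends: they then fit between the jaws.
- bed (a point): Centre of the grey steel lever vice's bed, 18 mm above the bench. x runs along the jaws, y from fixed to moving jaw and on to the lever, z up. Open jaw faces at y -30 and +30 mm, 66 mm wide in x, 38 mm tall. Pressing the lever drives the moving jaw, with its sprung face, 27 mm to -y; the block ends against the fixed jaw (centre y -12). Hinge cheeks at y 86 to 130 are 74 mm tall.
- vice_lever (a joint): Vice lever, rad: 0 = up as it starts (0.5 above level), 0.75 = down on its stop (0.25 below level). Hinge pin along the bed's x, at y +105 mm, z +57 mm in its frame. A spring pushes it up (at most about 8 N at the pad) until about 0.5; beyond that the over-centre detent snaps it to 0.75 and holds it. Let go earlier, it springs back up.
- lever_pad (a point): Centre of the top of the black rubber pad (64 mm along the lever, 40 wide, 16 thick) at the lever's end: press here, straight down; under 20 N is enough. It is 140 mm from the hinge pin. In the bed's frame x = 0; lever up: y +224, z +131 mm (lever end, highest part of the vice, about 160 mm above the bench); fully down: y +243, z +30 mm. Nothing lies beneath it.
Not all that is in view belongs to the job. Leave any blue or pink look-alike of the blank alone.

How it is judged:
On the way:
1. the block stands on the bed between the open jaws, let go, with the lever still up (z of blank in the frame of bed between -0.006 and 0.006 m and x of blank in the frame of bed between -0.022 and 0.022 m and y of blank in the frame of bed between -0.018 and 0.018 m and angle between blank's own z axis and vertical below 0.12 rad and contact force between the fingers and blank below 0.3 N and value of joint vice_lever below 0.15 rad), for 0.2 s.
At the end, for the whole second after the job is handed in: The lever stays down by itself (above 0.65 rad); the block is at rest on the bed (within 6 mm, tilt under 0.12 rad), clamped at the fixed jaw (centre 6 to 18 mm from the bed centre, to -y), within 22 mm of the middle along the jaws, long side along them within 0.17 rad (value of joint vice_lever above 0.65 rad and velocity of joint vice_lever below 0.05 rad/s and z of blank in the frame of bed between -0.006 and 0.006 m and x of blank in the frame of bed between -0.022 and 0.022 m and y of blank in the frame of bed between -0.018 and -0.006 m and angle between blank's own z axis and vertical below 0.12 rad and angle between the x axis of blank and the x axis of bed, either way round below 0.17 rad and linear speed of blank below 0.02 m/s); the robot touches nothing.
It fails at once if the block is dropped into the vice (falling faster than 0.6 m/s there, a drop of about 2 cm or more) (linear speed of blank above 0.6 m/s and horizontal distance between blank and bed below 0.05 m and z of blank in the frame of bed below 0.03 m).
It also fails if it takes over 54 s, if anything falls off the work surface, if the arm or the gripper's body presses on something with over 40 N, if the wrist force passes 120 N, or if a joint passes its speed limit or range.

### The arm

A 7-joint arm with a two-finger parallel gripper is mounted at the origin on the work surface. World frame = base frame: x ahead of the robot, y to its left, z up, the work surface at z = 0. Lengths are in m, angles in rad, forces in N, time in s.
With the tool pointing down it reaches from about 0.35 to 0.9 m from the base axis. Payload 19.9 kg.
Tool frame: the origin (TCP) lies on the centre line of the jaws, within the pads' length; the fingertips stand 22 mm ahead of it and the grasp point (between the pads) lies 3 mm ahead of it; z points along the fingers, y is the direction in which the jaws open and shut (so a half turn about z gives the same grasp; the last joint's range is limited). The gripper opens to 94 mm and grips with 3 to 60 N. Pads are 16 mm wide; open, the fingers measure 119 mm over their backs; the gripper's body (75 mm by 177 mm) begins 78 mm behind the grasp point.
Start: joints at [-1.383, 0.417, -0.01, 1.614, 0.005, 1.111, -0.053], TCP at [0.142, 0.609, 0.198] pointing down, gripper open.
Joint ranges: [-2.81, 2.81], [-0.39, 2.02], [-1.27, 1.25], [0.06, 2.57], [-1.19, 4.33], [0.19, 2], [-2.82, 2.82]. Speed limits (rad/s): [1.89, 1.89, 2.39, 2.39, 3.01, 3.01, 3.01].

### API

Orientations are given as a unit quaternion [x, y, z, w].
In Python, from bench import manip gives the robot as it stands.
- The arm moves only by the tool move_arm, never from a script. Its argument "increments" is a list that holds one entry, the list of rows, each a list of 7 numbers: the shift along the world's x, y, z in m, then the turn, a rotation vector about the world's x, y, z in rad, then the opening, from -1 (shut) to 1 (fully open), so that 0 is half open. A call has 1 to 8 rows; each row shifts and turns the commanded pose from where the row before left it; what a row does not reach is not made up. A row lasts 1/8 s, in which the tool goes at most 62.5 mm and 10.7 degrees, less where a joint would pass 70% of its speed; a pose out of reach is approached as far as the arm can. A call is refused whole if a number of a shift passes 0.0625 or a number of a turn 0.188, either way. A call with a gripper value outside its range is refused whole. The fingers move at their own pace and stop on an object; "grip_force" is the grip in N (left out, the last holds). Time passes only in rows, so rows that do not move let the fingers close. It gives the time, the measured TCP pose, the force and the opening at its end, in the units of the state.
- manip.state(): the state, without advancing time (a new reading comes with each control period).
- manip.snapshot(name): name is "scene" or "top"; returns a dict with "image" (400x640x3 uint8, blue, green, red), "depth" (400x640 float32, m along the optical axis (not along the pixel's ray), 0 where there is no reading), "fovy" (degrees; the focal length in pixels is half the picture's height over the tangent of half this angle, whatever the lens; pixels are square), "cx", "cy" (the principal point, pixels), "D" ([k1, k2, p1, p2, k3] as OpenCV has them; the pictures are not rectified), "T" (4x4, takes a point from camera to world coordinates). Camera axes: x right, y up, looking along -z (the intrinsics and any distortion apply to the point x, -y, -z); pixel columns grow to the right and rows downward; lengths in m; the calibration is good to about 2 mm. A picture is of the moment at which its call begins.
- manip.job_done(): hands the job in, once; it reports no verdict.
The state is a dict: "time_s": time; "q": joint angles; "qvel": joint speeds; "joint_torque": joint torques, N m; "tcp_pos": TCP position; "eef_rot": TCP orientation; "contact_force": force on the tool from outside, world axes, zero at the start; "ft_torque": the same for the moment, N m; "grip_width": finger opening in m.
Only numpy, scipy, OpenCV 4.12 (cv2) and the standard library are available. Lean on these libraries where they do the work, as an engineer would, in place of code of your own. Each camera call takes 0.05 s, during which the arm holds its last target.

## Working session

There is one attempt and no reset: what is moved stays moved. The work goes in short steps, Python scripts to look and compute and a tool call to move; the robot and the scene stay as the last step left them, time stands still between calls to the robot, and variables do not carry over. Pictures are saved under pics/ and viewed, and the job is handed in when it is done.

Besides the shell and the picture viewer there is one more tool, called after "Call:" as name([rows], argument=value, ...), one row to a line, values as JSON. move_arm: Moves the arm, as the interface text tells. Its arguments: {"type":"object","properties":{"increments":{"type":"array","items":{"type":"array","items":{"type":"array","items":{"type":"number"}}}},"grip_force":{"type":"number"}},"required":["increments"]}

```bash
mkdir -p pics; ls; cat > h.py <<'E'
import numpy as np, cv2, pickle
from bench import manip
def snap(name,fn):
    s=manip.snapshot(name); cv2.imwrite('pics/%s.png'%fn,s['image']); pickle.dump(s,open('pics/%s.pkl'%fn,'wb')); return s
def K(s):
    f=200/np.tan(np.radians(s['fovy'])/2); return np.array([[f,0,s['cx']],[0,f,s['cy']],[0,0,1.]])
def cloud(s):
    k=K(s); v,u=np.mgrid[0:400,0:640]; p=np.stack([u.ravel(),v.ravel()],1).astype(np.float64)[:,None]
    n=cv2.undistortPoints(p,k,np.array(s['D']))[:,0]; d=s['depth'].ravel()
    c=np.stack([n[:,0]*d,-n[:,1]*d,-d],1); T=np.array(s['T']); w=c@T[:3,:3].T+T[:3,3]; w[d==0]=np.nan
    return w.reshape(400,640,3)
def proj(s,P):
    T=np.linalg.inv(np.array(s['T'])); c=np.atleast_2d(P)@T[:3,:3].T+T[:3,3]
    return cv2.projectPoints((c*[1,-1,-1])[:,None],np.zeros(3),np.zeros(3),K(s),np.array(s['D']))[0][:,0]
E
python3 - <<'E'
from h import *
for n in('scene','top'):
    s=snap(n,n+'0'); print(n,s['fovy'],s['cx'],s['cy'],s['D'],np.round(s['T'],3).tolist())
st=manip.state(); print({k:np.round(v,4).tolist() for k,v in st.items()})
E
```

```text
pics
scene 45.559272262687365 320.7092649993765 197.61616595573344 [0.03821485 0.         0.         0.         0.        ] [[0.002, -0.574, 0.819, 1.431], [1.0, 0.017, 0.009, 0.14], [-0.019, 0.819, 0.574, 0.737], [0.0, 0.0, 0.0, 1.0]]
top 42.96528054966443 320.9230015898406 203.88941554706548 [-0.1482616  0.         0.         0.         0.       ] [[-0.137, 0.969, -0.205, 0.272], [-0.991, -0.133, 0.031, 0.139], [0.003, 0.207, 0.978, 1.318], [0.0, 0.0, 0.0, 1.0]]
{'time_s': 0.1, 'q': [-1.3825, 0.4179, -0.0103, 1.6141, 0.0047, 1.1107, -0.053], 'qvel': [0.0006, -0.0013, -0.0003, -0.0019, -0.0002, 0.0013, 0.0009], 'joint_torque': [0.0022, -85.259, 0.641, -42.6692, -0.0487, 0.0164, 0.0001], 'tcp_pos': [0.1423, 0.6082, 0.1977], 'eef_rot': [0.1146, 0.9934, -0.0005, -0.0], 'contact_force': [-0.2725, 0.2166, -0.3162], 'ft_torque': [0.0712, 0.0196, 0.0228], 'grip_width': 0.0937}
```

View pics/scene0.png

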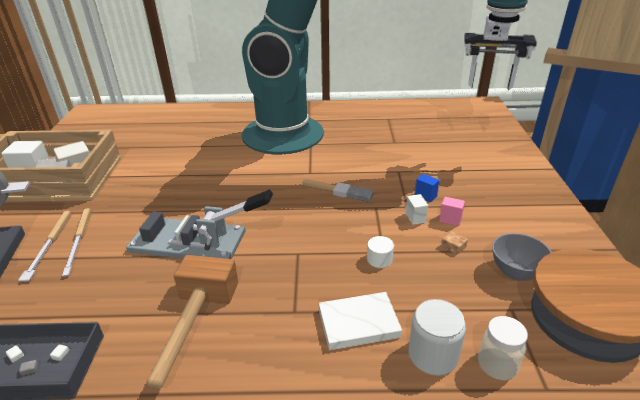

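View pics/top0.png

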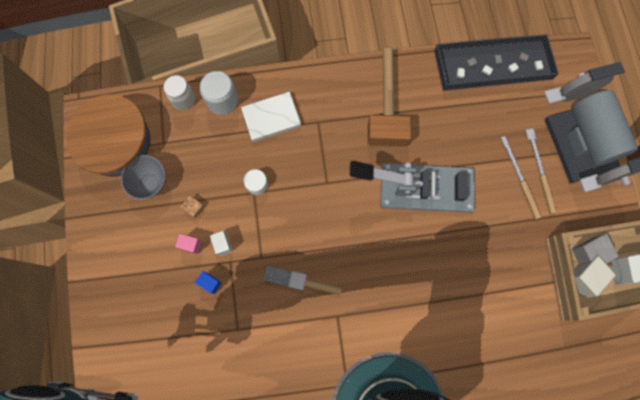

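Candidates: white rectangular block at scene (417,209) / top (220,243); round marble at scene (380,252) / top (255,181); the slab at scene (360,320); blue at scene (427,187) and pink at scene (452,211). The white rectangular one fits. I'll confirm it in a crop and measure.

```bash
python3 - <<'E'
import pickle
from h import *
t=pickle.load(open('pics/top0.pkl','rb')); s=pickle.load(open('pics/scene0.pkl','rb'))
a=cv2.resize(s['image'][165:235,385:475],None,fx=4.4,fy=4.4,interpolation=cv2.INTER_CUBIC)
b=cv2.resize(t['image'][215:300,165:245],None,fx=4,fy=4,interpolation=cv2.INTER_CUBIC)
c=cv2.resize(t['image'][150:220,345:485],None,fx=5,fy=5,interpolation=cv2.INTER_CUBIC)[:, :]
h=max(a.shape[0],b.shape[0]); P=lambda i:np.vstack([i,np.zeros((h-i.shape[0],i.shape[1],3),np.uint8)])
cv2.imwrite('pics/c1.png',np.hstack([P(a),P(b)])); cv2.imwrite('pics/c2.png',c)
for n,S in(('top',t),('scene',s)):
    w=cloud(S)
    for (u,v) in {'top':[(220,243),(188,243),(208,282),(255,178),(192,205),(285,280)],'scene':[(417,203),(427,185),(380,247)]}[n]:
        print(n,u,v,np.round(w[v,u],3))
# top-face fits
w=cloud(t);hsv=cv2.cvtColor(t['image'],cv2.COLOR_BGR2HSV)
for nm,(u0,u1,v0,v1) in {'white':(203,240,225,262),'pink':(170,205,230,258),'blue':(190,225,268,300)}.items():
    q=w[v0:v1,u0:u1].reshape(-1,3); q=q[(q[:,2]>.048)&(q[:,2]<.065)]
    print(nm,len(q),np.round(q.mean(0),4),[np.round(x,4) for x in cv2.minAreaRect((q[:,:2]*1000).astype(np.float32))])
E
```

```text
top 220 243 [0.471 0.363 0.057]
top 188 243 [0.482 0.445 0.054]
top 208 282 [0.378 0.405 0.049]
top 255 178 [0.629 0.258 0.048]
top 192 205 [0.586 0.433 0.025]
top 285 280 [0.36  0.215 0.017]
scene 417 203 [0.488 0.364 0.056]
scene 427 185 [0.398 0.405 0.048]
scene 380 247 [0.634 0.259 0.043]
white 291 [0.4741 0.3652 0.0542] [array([474.8291, 365.4161]), array([51.2333, 36.4173]), np.float64(11.9274)]
pink 289 [0.484  0.4501 0.0542] [array([483.7428, 449.6085]), array([52.5756, 36.7587]), np.float64(67.1299)]
blue 281 [0.3789 0.408  0.054 ] [array([378.4417, 407.7697]), array([51.5431, 35.3649]), np.float64(48.6323)]
```

View pics/c1.png

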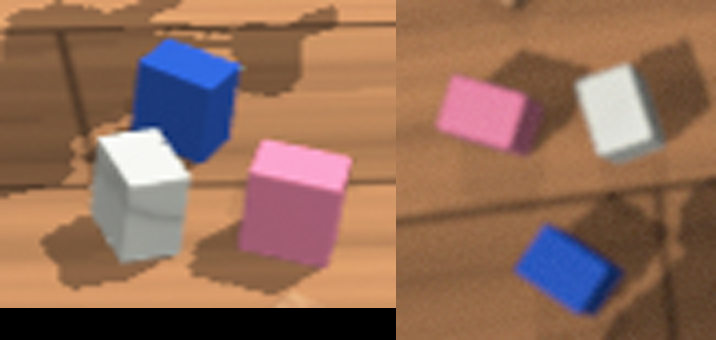

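View pics/c2.png

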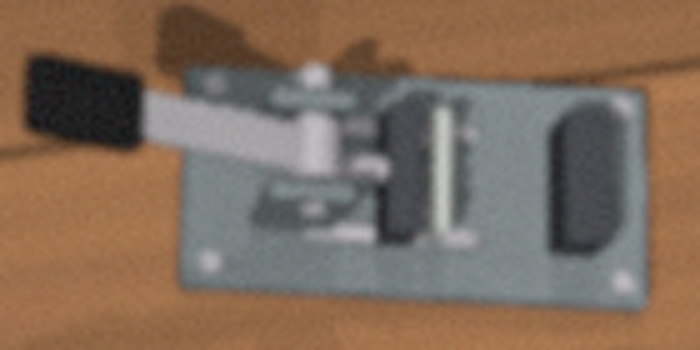

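The crop confirms it: the white veined block (top crop (620,110)) is the blank, while blue and pink are the look-alikes. The vice has its lever at top-left, pointing toward world +y, and its fixed jaw on the right.

```bash
python3 - <<'E'
import pickle
from h import *
t=pickle.load(open('pics/top0.pkl','rb')); s=pickle.load(open('pics/scene0.pkl','rb'))
w=cloud(t); q=w[140:225,345:490].reshape(-1,3)
def rect(m,n):
    p=q[m]; print(n,len(p),np.round(p.mean(0),4),[np.round(x,3) for x in cv2.minAreaRect((p[:,:2]*1000).astype(np.float32))])
h,_=np.histogram(q[:,2],np.arange(-.01,.18,.005)); print(h)
rect((q[:,2]>.012)&(q[:,2]<.024),'plate')
rect((q[:,2]>.050)&(q[:,2]<.062)&(q[:,1]<-.0),'jaws+')
ws=cloud(s); qs=ws[180:265,125:280].reshape(-1,3)
for n,Q in(('top',q),('scene',qs)):
    img=np.zeros((700,800,3),np.uint8)
    for p in Q[np.argsort(Q[:,2])]:
        if not np.isfinite(p).all(): continue
        x=int((p[0]-.45)*3000); y=int((.12-p[1])*2500) 
        z=int(np.clip(p[2]/.17,0,1)*255)
        cv2.circle(img,(y,x),4,tuple(int(c) for c in cv2.applyColorMap(np.uint8([[z]]),2)[0,0]),-1)
    cv2.imwrite('pics/m_%s.png'%n,img[:600])
E
```

```text
[ 369 3907 3033  238  520 1623  488  110   61   86   76   85  295  298
   30   16   14   46   88  133  104   39   34   34   30   47   33   30
   35   54   50   68   68   91   42    5    0]
plate 2504 [ 0.5464 -0.1915  0.0176] [array([ 582.988, -174.932]), array([291.862, 176.538]), np.float64(78.228)]
jaws+ 615 [ 0.5533 -0.2107  0.0551] [array([ 597.473, -165.263]), array([260.888, 148.578]), np.float64(78.734)]
```

View pics/m_top.png

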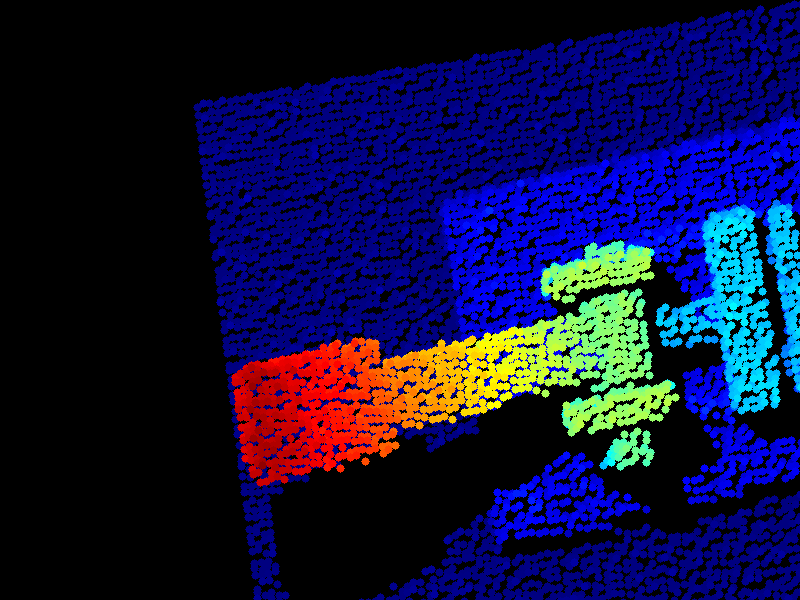

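```bash
python3 - <<'E'
import pickle
from h import *
for nm,(v0,v1,u0,u1) in {'top':(140,225,345,490),'scene':(190,265,120,280)}.items():
    t=pickle.load(open('pics/%s0.pkl'%nm,'rb')); w=cloud(t)[v0:v1,u0:u1]
    for lab,lo,hi in(('jaw',.050,.062),('pad',.105,.18)):
        m=((w[...,2]>lo)&(w[...,2]<hi)).astype(np.uint8)
        n,L,st,_=cv2.connectedComponentsWithStats(m,connectivity=4)
        for i in range(1,n):
            if st[i,4]<60: continue
            p=w[L==i]; print(nm,lab,st[i]+[u0,v0,0,0,0],np.round(p.mean(0),4),p[:,2].min().round(3),p[:,2].max().round(3),[np.round(x,1) for x in cv2.minAreaRect((p[:,:2]*1000).astype(np.float32))])
    # plate yaw by extents
    m=((w[...,2]>.011)&(w[...,2]<.025)).astype(np.uint8)
    n,L,st,_=cv2.connectedComponentsWithStats(m); i=1+np.argmax(st[1:,4]); p=w[L==i]
    print('plate',st[i],[np.round(x,1) for x in cv2.minAreaRect((p[:,:2]*1000).astype(np.float32))])
E
```

```text
top jaw [413 171  17  26 227] [ 0.5538 -0.1736  0.0557] 0.05 0.061 [array([ 555.6, -165.3]), array([42.9, 66.6]), np.float64(79.6)]
top jaw [432 172   4  24  80] [ 0.5478 -0.1971  0.0538] 0.05 0.06 [array([ 550.4, -197.9]), array([ 9.1, 62.3]), np.float64(79.9)]
top jaw [457 173  11  26 250] [ 0.5345 -0.2719  0.0551] 0.05 0.061 [array([ 535.1, -272.2]), array([26.9, 67.9]), np.float64(79.0)]
top pad [349 160  44  21 585] [ 0.583  -0.0212  0.1398] 0.105 0.168 [array([582.2, -30.3]), array([110.2,  40.9]), np.float64(78.1)]
plate [  35   25   94   47 2414] [array([ 551.5, -190.2]), array([250.7, 119.6]), np.float64(79.3)]
scene jaw [139 211  24  21 233] [ 0.5404 -0.2712  0.0553] 0.05 0.059 [array([ 537.7, -271.7]), array([27.1, 71.5]), np.float64(77.4)]
scene jaw [175 215  14  19  78] [ 0.5543 -0.1953  0.0544] 0.051 0.058 [array([ 553. , -195.7]), array([10.1, 66.3]), np.float64(81.3)]
scene jaw [180 215  20  21 199] [ 0.5598 -0.1746  0.0559] 0.05 0.061 [array([ 555.6, -171. ]), array([29.6, 72.3]), np.float64(81.1)]
scene pad [225 190  48  25 497] [ 0.592  -0.0206  0.1395] 0.105 0.165 [array([587.1, -30.8]), array([108.7,  38.6]), np.float64(82.2)]
plate [   6   28  119   41 2183] [array([ 553.2, -190.8]), array([251.5, 122.8]), np.float64(79.6)]
```

Call:
move_arm([
  [[0.0415,-0.0304,0,0,0,-0.1416,1],[0.0415,-0.0304,0,0,0,-0.1416,1],[0.0415,-0.0304,0,0,0,-0.1416,1],[0.0415,-0.0304,0,0,0,-0.1416,1],[0.0415,-0.0304,0,0,0,-0.1416,1],[0.0415,-0.0304,0,0,0,-0.1416,1],[0.0415,-0.0304,0,0,0,-0.1416,1],[0.0415,-0.0304,0,0,0,-0.1416,1]],
], grip_force=25)

```text
time_s: 1.1
tcp_pos: [0.4754, 0.3642, 0.1981]
eef_rot: [0.632, 0.775, -0.0, -0.0]
contact_force: [-0.2, 0.6, 0.9]
grip_width: 0.094
```

```bash
cat >> h.py <<'E'
from scipy.spatial.transform import Rotation as R
def st():
    s=manip.state(); M=R.from_quat(s['eef_rot']).as_matrix()
    print('t',s['time_s'],'tcp',np.round(s['tcp_pos'],4),'yaw y',np.degrees(np.arctan2(M[1,1],M[0,1])).round(2),'z',np.round(M[:,2],4),'F',np.round(s['contact_force'],1),'w',round(float(s['grip_width']),4),'q',np.round(s['q'],2))
E
python3 - <<'E'
from h import *
import pickle
st()
for nm,f in(('scene','scene0'),('top','top0')):
    S=pickle.load(open('pics/%s.pkl'%f,'rb'));w=cloud(S)
    v0,v1,u0,u1={'scene':(190,225,400,432),'top':(225,262,203,240)}[nm]
    q=w[v0:v1,u0:u1].reshape(-1,3);q=q[(q[:,2]>.045)&(q[:,2]<.065)]
    print(nm,len(q),[np.round(x,1) for x in cv2.minAreaRect((q[:,:2]*1000).astype(np.float32))])
    a=np.radians(11.9);c=np.array([.4755,.365]);
    box=[[*(c+x*np.array([np.cos(a),np.sin(a)])+y*np.array([-np.sin(a),np.cos(a)])),z] for z in(.055,0) for x,y in((.025,.018),(.025,-.018),(-.025,-.018),(-.025,.018))]
    bx=np.array([.983,-.185]);by=np.array([.185,.983]);b=np.array([.5446,-.2305])
    V=[[*(b+x*bx+y*by),.018+z] for x,y,z in((.033,-.03,.038),(-.033,-.03,.038),(.033,.03,.038),(-.033,.03,.038),(0,0,0),(0,.224,.131),(.02,.105,.057),(-.02,.105,.057))]
    im=cv2.resize(S['image'],None,fx=5,fy=5,interpolation=cv2.INTER_CUBIC)
    for P in(box,V):
        for u,v in proj(S,np.array(P)): cv2.circle(im,(int(u*5+2),int(v*5+2)),5,(0,0,255),-1)
    A=im[165*5:235*5,385*5:475*5] if nm=='scene' else im[222*5:265*5,195*5:245*5]
    B=im[185*5:260*5,122*5:280*5] if nm=='scene' else im[150*5:220*5,345*5:485*5]
    cv2.imwrite('pics/pA%s.png'%nm,A);cv2.imwrite('pics/pB%s.png'%nm,B)
E
```

```text
t 1.1 tcp [0.4754 0.3642 0.1981] yaw y 11.67 z [-3.e-04 -2.e-04 -1.e+00] F [-0.2  0.6  0.9] w 0.094 q [-0.98  0.39  0.35  1.69 -0.15  1.09 -0.38]
scene 231 [array([476.6, 364.9]), array([52.6, 36.5]), np.float64(15.2)]
top 297 [array([474.7, 366.1]), array([51.2, 37.9]), np.float64(11.8)]
```

View pics/pAscene.png

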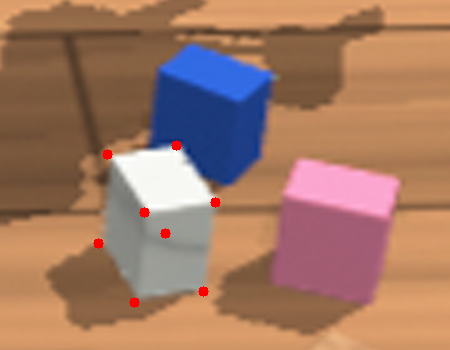

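View pics/pBtop.png

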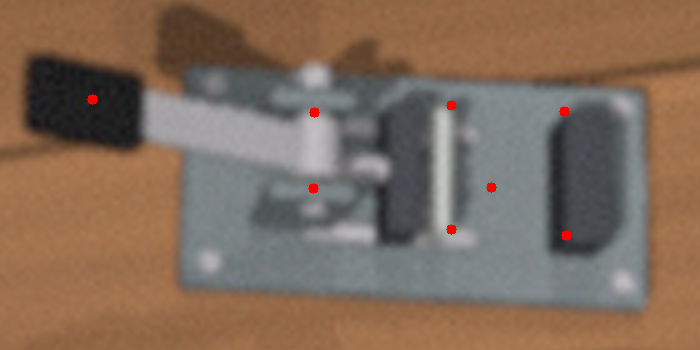

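View pics/pBscene.png

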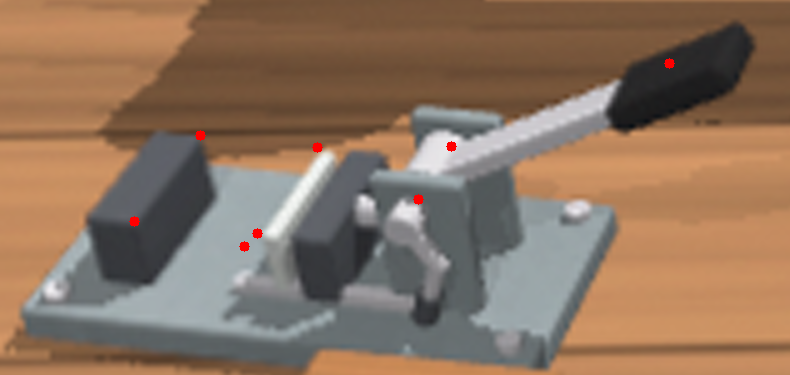

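View pics/pAtop.png

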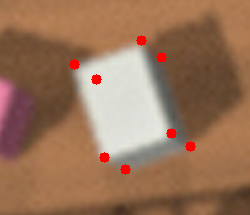

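The projected model agrees with both pictures to 1–2 px. The top view matches best; the scene view is about 2 px off at the vice, which is within the clearance. Next I descend and grip.

Call:
move_arm([
  [[0,0.001,-0.05,0,0,0,1],[0,0,-0.05,0,0,0,1],[0,0,-0.04,0,0,0,1],[0,0,-0.025,0,0,0,1],[0,0,0,0,0,0,-1],[0,0,0,0,0,0,-1],[0,0,0,0,0,0,-1],[0,0,0,0,0,0,-1]],
], grip_force=25)

```text
time_s: 2.1
tcp_pos: [0.4747, 0.3667, 0.0341]
eef_rot: [0.63, 0.777, 0.001, 0.0]
contact_force: [0.0, -0.5, 0.1]
grip_width: 0.0572
```

```bash
python3 -c "
from h import *
st()"
```

```text
t 2.1 tcp [0.4747 0.3667 0.0341] yaw y 11.93 z [ 8.e-04  9.e-04 -1.e+00] F [ 0.  -0.5  0.1] w 0.0572 q [-0.93  0.59  0.29  1.81 -0.23  0.78 -0.31]
```

Call:
move_arm([
  [[0,0,0,0,0,0,-1],[0,0,0,0,0,0,-1],[0,0,0,0,0,0,-1],[0,0,0.02,0,0,0,-1],[0,0,0.05,0,0,0,-1],[0,0,0.05,0,0,0,-1],[0,0,0.045,0,0,0,-1]],
])

```text
time_s: 2.98
tcp_pos: [0.4744, 0.3661, 0.2013]
eef_rot: [0.63, 0.777, 0.001, 0.0]
contact_force: [-0.0, 1.2, -2.9]
grip_width: 0.0497
```

```bash
python3 -c "
from h import *
st()
s=snap('scene','s2'); w=manip.state()
cv2.imwrite('pics/s2c.png',cv2.resize(s['image'][60:260,320:520],None,fx=3,fy=3))"
```

```text
t 2.975 tcp [0.4744 0.3661 0.2013] yaw y 11.91 z [ 9.e-04  7.e-04 -1.e+00] F [-0.   1.2 -2.9] w 0.0497 q [-0.98  0.38  0.36  1.69 -0.15  1.1  -0.38]
```

View pics/s2c.png

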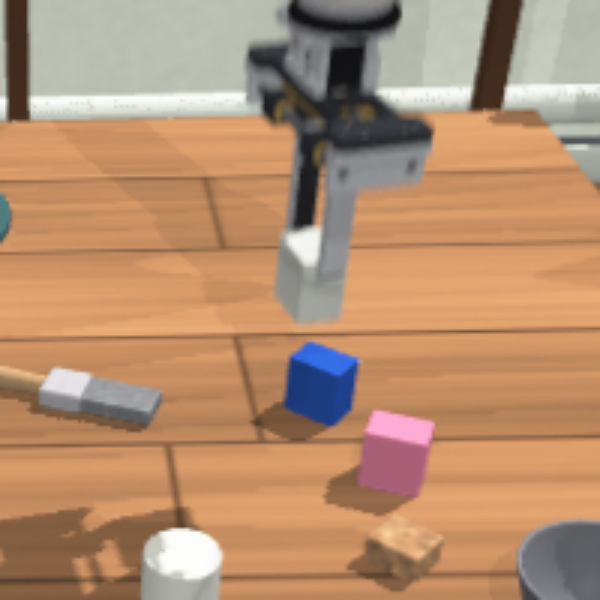

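Block held level, width 49.7 mm; only its weight shows. Next I carry it high past the lever.

Call:
move_arm([
  [[0.006,-0.03,0.03,0,0,-0.033,-1],[0.006,-0.05,0.03,0,0,-0.033,-1],[0.006,-0.05,0.015,0,0,-0.033,-1],[0.006,-0.05,0,0,0,-0.033,-1],[0.006,-0.05,0,0,0,-0.033,-1],[0.006,-0.05,0,0,0,-0.033,-1],[0.006,-0.05,0,0,0,-0.033,-1],[0.006,-0.05,0,0,0,-0.033,-1]],
])

```text
time_s: 4.03
tcp_pos: [0.5221, -0.0154, 0.2741]
eef_rot: [0.727, 0.687, 0.0, -0.0]
contact_force: [1.0, -0.1, -3.5]
grip_width: 0.0495
```

Call:
move_arm([
  [[0.006,-0.05,0,0,0,-0.033,-1],[0.006,-0.05,0,0,0,-0.033,-1],[0.006,-0.05,0,0,0,-0.033,-1],[0.006,-0.045,0,0,0,-0.033,-1],[0,-0.02,0,0,0,0,-1],[0,0,0,0,0,0,-1]],
])

```text
time_s: 4.78
tcp_pos: [0.5456, -0.2303, 0.2737]
eef_rot: [0.771, 0.637, -0.0, 0.0]
contact_force: [0.4, 0.5, -2.7]
grip_width: 0.0499
```

```bash
python3 -c "
from h import *
st()
s=snap('scene','s3'); cv2.imwrite('pics/s3c.png',cv2.resize(s['image'][90:270,120:300],None,fx=3.3,fy=3.3))"
```

```text
t 4.775 tcp [ 0.5456 -0.2303  0.2737] yaw y -10.92 z [-2.e-04 -4.e-04 -1.e+00] F [ 0.4  0.5 -2.7] w 0.0499 q [-0.22  0.36  0.74  1.63 -0.25  1.25  0.38]
```

View pics/s3c.png

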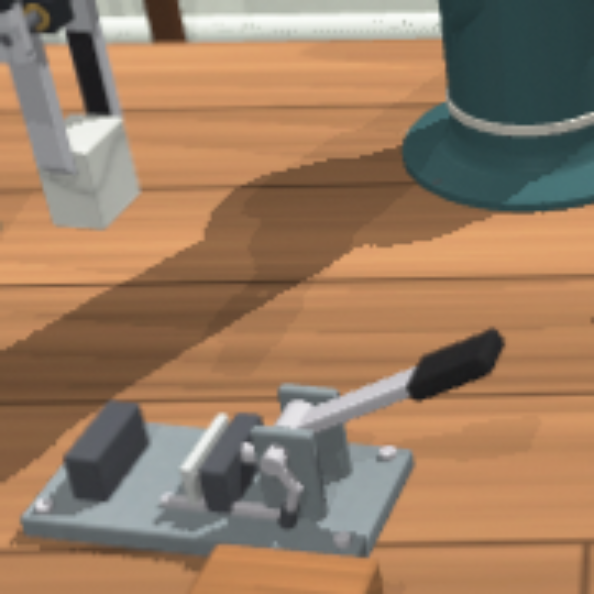

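Descend to just above the jaws and check the alignment.

Call:
move_arm([
  [[0,0,-0.05,0,0,0,-1],[0,0,-0.05,0,0,0,-1],[0,0,-0.045,0,0,0,-1],[0,0,-0.02,0,0,0,-1],[0,0,0,0,0,0,-1]],
])

```text
time_s: 5.45
tcp_pos: [0.5464, -0.228, 0.1082]
eef_rot: [0.77, 0.638, -0.0, -0.0]
contact_force: [0.5, 0.1, -2.0]
grip_width: 0.0497
```

```bash
python3 -c "
from h import *
st()
s=snap('scene','s4'); w=snap('top','t4')
cv2.imwrite('pics/s4c.png',np.hstack([cv2.resize(s['image'][180:260,122:222],None,fx=4,fy=4,interpolation=2),cv2.resize(w['image'][145:225,400:500],None,fx=4,fy=4,interpolation=2)]))"
```

```text
t 5.45 tcp [ 0.5464 -0.228   0.1082] yaw y -10.71 z [-1.e-03  4.e-04 -1.e+00] F [ 0.5  0.1 -2. ] w 0.0497 q [-0.15  0.54  0.65  1.79 -0.39  0.94  0.49]
```

View pics/s4c.png

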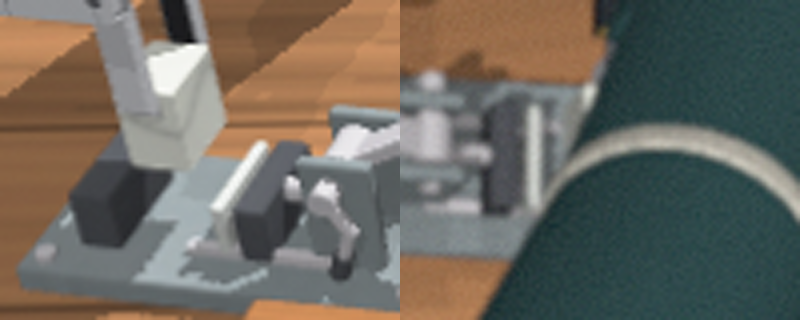

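```bash
python3 -c "
from h import *
import pickle
S=pickle.load(open('pics/s4.pkl','rb'))
bx=np.array([.983,-.186]);by=np.array([.186,.983]);b=np.array([.5462,-.228])
im=cv2.resize(S['image'],None,fx=6,fy=6,interpolation=2)
def d(P,c):
    for u,v in proj(S,np.array(P)): cv2.circle(im,(int(u*6+3),int(v*6+3)),4,c,-1)
d([[*(b+x*bx+y*by),z] for z in(.074,.129) for x in(.025,-.025) for y in(.018,-.018)],(0,0,255))
c=np.array([.5455,-.230])
d([[*(c+x*bx+y*by),.056] for x in(.033,-.033) for y in(.03,-.03)],(255,0,0))
d([[*(c+x*bx-.03*by),.018] for x in(.033,-.033)],(0,255,0))
cv2.imwrite('pics/s4d.png',im[180*6:265*6,122*6:240*6])"
```

```text
(no output)
```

View pics/s4d.png

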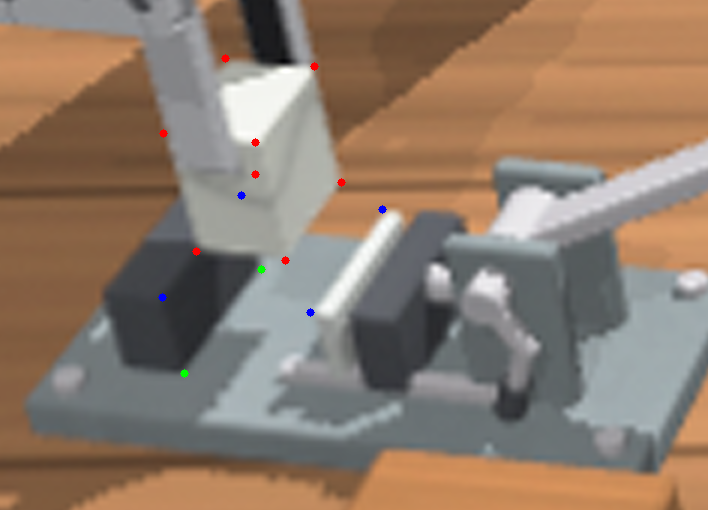

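The block projection matches (red), and the block sits over the gap to within about 3 mm. Next, a slow lowering.

Call:
move_arm([
  [[0,0,-0.02,0,0,0,-1],[0,0,-0.016,0,0,0,-1],[0,0,-0.01,0,0,0,-1],[0,0,-0.005,0,0,0,-1],[0,0,-0.002,0,0,0,-1],[0,0,0,0,0,0,-1],[0,0,0,0,0,0,-1]],
])

```text
time_s: 6.42
tcp_pos: [0.5466, -0.2287, 0.0556]
eef_rot: [0.77, 0.638, 0.0, 0.0]
contact_force: [-0.4, 0.1, -3.4]
grip_width: 0.0496
```

```bash
python3 -c "
from h import *
st()
s=snap('scene','s5')
cv2.imwrite('pics/s5c.png',cv2.resize(s['image'][180:260,122:222],None,fx=7,fy=7,interpolation=2))"
```

```text
t 6.425 tcp [ 0.5466 -0.2287  0.0556] yaw y -10.76 z [ 4.e-04 -1.e-04 -1.e+00] F [-0.4  0.1 -3.4] w 0.0496 q [-0.11  0.61  0.61  1.82 -0.45  0.85  0.53]
```

View pics/s5c.png

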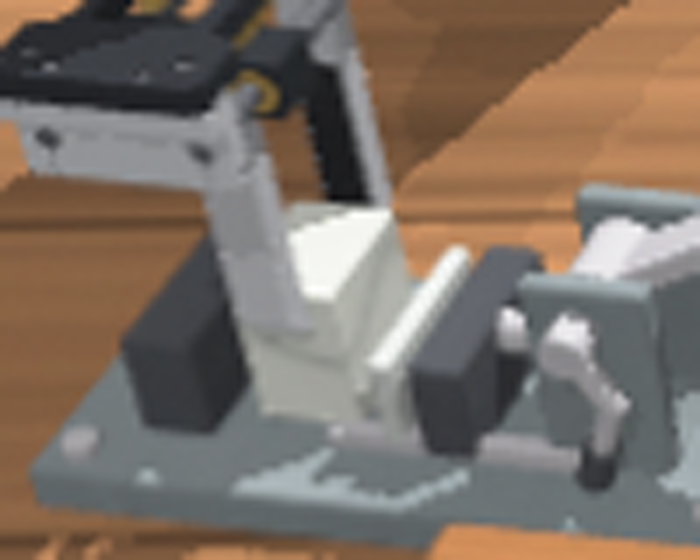

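Call:
move_arm([
  [[0,0,-0.0015,0,0,0,-1],[0,0,-0.001,0,0,0,-1],[0,0,-0.0005,0,0,0,-1],[0,0,0,0,0,0,-1],[0,0,0,0,0,0,-1]],
])

```text
time_s: 7.1
tcp_pos: [0.5464, -0.2286, 0.0522]
eef_rot: [0.77, 0.638, -0.0, -0.0]
contact_force: [0.1, 0.4, -2.4]
grip_width: 0.0496
```

Call:
move_arm([
  [[0,0,-0.001,0,0,0,-1],[0,0,0,0,0,0,-1],[0,0,0,0,0,0,-1]],
])

```text
time_s: 7.48
tcp_pos: [0.5464, -0.2287, 0.0517]
eef_rot: [0.77, 0.638, 0.0, -0.0]
contact_force: [-2.4, 1.3, 7.5]
grip_width: 0.0495
```

Contact made (force rises to +7.5 N). Release.

Call:
move_arm([
  [[0,0,0,0,0,0,0.6],[0,0,0,0,0,0,0.6],[0,0,0,0,0,0,0.6],[0,0,0,0,0,0,0.6],[0,0,0,0,0,0,0.6],[0,0,0,0,0,0,0.6]],
])

```text
time_s: 8.22
tcp_pos: [0.5464, -0.2287, 0.0512]
eef_rot: [0.77, 0.638, -0.0, -0.0]
contact_force: [0.2, -0.4, -0.4]
grip_width: 0.0756
```

Call:
move_arm([
  [[0,0,0.02,0,0,0,0.6],[0,0,0.04,0,0,0,0.6],[0,0,0.05,0,0,0,0.6],[0,0,0.05,0,0,0,0.6],[0,0,0.05,0,0,0,0.6],[0,0,0,0,0,0,0.6]],
])

```text
time_s: 8.98
tcp_pos: [0.5474, -0.2297, 0.266]
eef_rot: [0.77, 0.637, 0.002, 0.003]
contact_force: [-0.4, 0.2, -1.0]
grip_width: 0.0751
```

```bash
python3 -c "
from h import *
st()
s=snap('scene','s6')
cv2.imwrite('pics/s6c.png',cv2.resize(s['image'][170:260,122:282],None,fx=5,fy=5,interpolation=2))
w=cloud(s)[190:250,130:200].reshape(-1,3); q=w[(w[:,2]>.068)&(w[:,2]<.08)]
print(len(q),q[:,2].mean(),cv2.minAreaRect((q[:,:2]*1000).astype(np.float32)))
"
```

```text
t 8.975 tcp [ 0.5474 -0.2297  0.266 ] yaw y -10.79 z [ 0.0063 -0.0014 -1.    ] F [-0.4  0.2 -1. ] w 0.0751 q [-0.22  0.37  0.74  1.64 -0.26  1.23  0.39]
253 0.07253408244081878 ((560.1487426757812, -190.27532958984375), (120.53933715820312, 53.63384246826172), 72.1851577758789)
```

View pics/s6c.png

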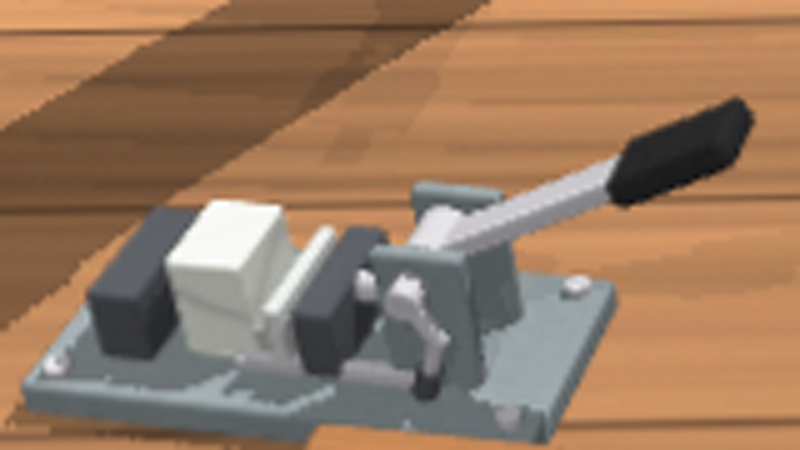

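The block stands upright, centred between the jaws, with the lever still up. Next: over the pad, with the fingers shut.

Call:
move_arm([
  [[0.008,0.044,0,0,0,0,-1],[0.008,0.044,0,0,0,0,-1],[0.008,0.044,0,0,0,0,-1],[0.008,0.044,0,0,0,0,-1],[0.008,0.044,0,0,0,0,-1],[0,0,-0.03,0,0,0,-1],[0,0,-0.03,0,0,0,-1],[0,0,0,0,0,0,-1]],
])

```text
time_s: 10.02
tcp_pos: [0.5848, -0.0087, 0.1993]
eef_rot: [0.77, 0.638, -0.002, -0.001]
contact_force: [1.2, 0.4, 0.4]
grip_width: 0.001
```

```bash
python3 -c "
from h import *
st()
s=snap('scene','s7')
im=cv2.resize(s['image'][110:260,122:322],None,fx=4,fy=4,interpolation=2)
for P,c in(([[.5877,-.0093,.149]],(0,0,255)),([manip.state()['tcp_pos']-np.array([0,0,.022])],(0,255,0))):
    for u,v in proj(s,np.array(P)): cv2.circle(im,(int((u-122)*4),int((v-110)*4)),4,c,-1)
cv2.imwrite('pics/s7c.png',im)
"
```

```text
t 10.025 tcp [ 0.5848 -0.0087  0.1993] yaw y -10.77 z [-4.4e-03 -8.0e-04 -1.0e+00] F [1.2 0.4 0.4] w 0.001 q [-0.54  0.41  0.65  1.73 -0.27  1.1   0.01]
```

View pics/s7c.png

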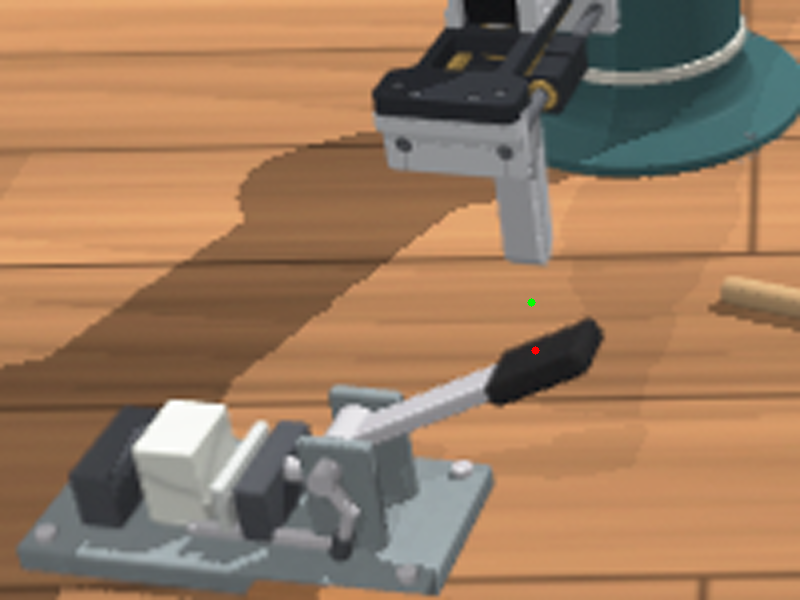

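The visible fingertip at (527,262) sits higher than the model says (green, (531,302)). I'll check this with depth before pressing.

```bash
python3 -c "
from h import *
import pickle
s=pickle.load(open('pics/s7.pkl','rb'));w=cloud(s)
for v in range(160,180,2): print(v,np.round(w[v,253],3),np.round(w[v,257],3))
for u,v in((250,200),(255,197),(262,195),(268,193)): print(u,v,np.round(w[v,u],3))
"
```

```text
160 [ 0.598 -0.004  0.249] [0.584 0.001 0.241]
162 [ 0.599 -0.005  0.245] [0.585 0.001 0.237]
164 [ 0.597 -0.005  0.239] [0.583 0.    0.231]
166 [ 0.598 -0.006  0.235] [0.59  0.001 0.23 ]
168 [ 0.597 -0.006  0.23 ] [0.591 0.001 0.226]
170 [ 0.597 -0.007  0.225] [0.594 0.001 0.223]
172 [ 0.601 -0.007  0.223] [0.593 0.    0.218]
174 [ 0.597 -0.008  0.215] [ 0.593 -0.     0.213]
176 [ 0.261 -0.068 -0.002] [ 0.26  -0.057 -0.002]
178 [ 0.27  -0.067 -0.003] [ 0.276 -0.055  0.   ]
250 200 [ 0.588 -0.023  0.143]
255 197 [ 0.583 -0.012  0.148]
262 195 [0.589 0.005 0.157]
268 193 [0.592 0.018 0.164]
```

Depth puts the shut fingertips about 12 mm above the TCP height, so contact should come near TCP z ≈ 0.137. I'll feel for it.

Call:
move_arm([
  [[0.001,0,-0.02,0,0,0,-1],[0.001,0,-0.02,0,0,0,-1],[0,0,-0.01,0,0,0,-1],[0,0,-0.005,0,0,0,-1],[0,0,-0.005,0,0,0,-1],[0,0,0,0,0,0,-1]],
])

```text
time_s: 10.82
tcp_pos: [0.5888, -0.0088, 0.1415]
eef_rot: [0.77, 0.638, 0.0, 0.0]
contact_force: [0.1, -0.3, 4.8]
grip_width: 0.0001
```

```bash
python3 -c "
from h import *
st()
s=snap('scene','s8')
cv2.imwrite('pics/s8c.png',cv2.resize(s['image'][140:260,122:322],None,fx=4,fy=4,interpolation=2))
"
```

```text
t 10.825 tcp [ 0.5888 -0.0088  0.1415] yaw y -10.77 z [ 8.e-04 -1.e-04 -1.e+00] F [ 0.1 -0.3  4.8] w 0.0001 q [-0.51  0.48  0.62  1.78 -0.32  0.99  0.05]
```

View pics/s8c.png

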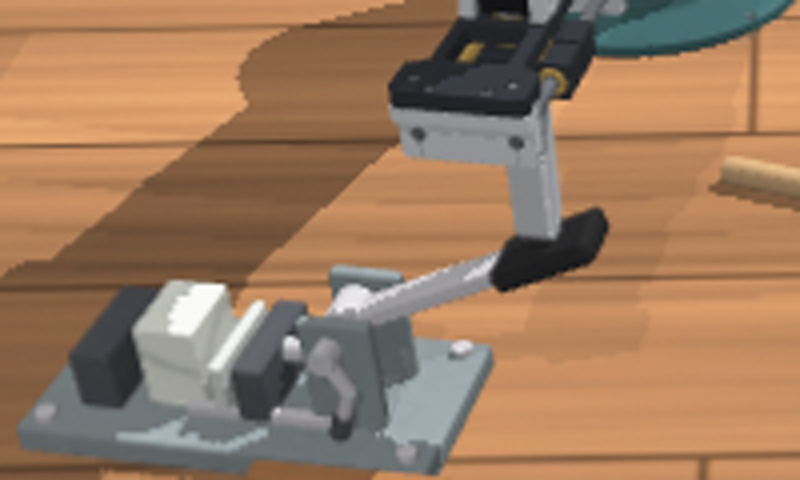

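Touching the middle of the pad at 4.8 N. Press down along the lever's arc.

Call:
move_arm([
  [[0.001,0.005,-0.008,0,0,0,-1],[0.001,0.004,-0.01,0,0,0,-1],[0.001,0.004,-0.01,0,0,0,-1],[0.001,0.003,-0.01,0,0,0,-1],[0,0.002,-0.01,0,0,0,-1],[0,0.001,-0.01,0,0,0,-1],[0,0.001,-0.01,0,0,0,-1]],
])

```text
time_s: 11.75
tcp_pos: [0.5922, 0.0118, 0.0724]
eef_rot: [0.77, 0.638, -0.0, -0.0]
contact_force: [-0.5, 0.8, 0.1]
grip_width: 0.0006
```

```bash
python3 -c "
from h import *
st()
s=snap('scene','s9')
cv2.imwrite('pics/s9c.png',cv2.resize(s['image'][140:260,122:322],None,fx=4,fy=4,interpolation=2))
"
```

```text
t 11.75 tcp [0.5922 0.0118 0.0724] yaw y -10.74 z [-4.e-04  3.e-04 -1.e+00] F [-0.5  0.8  0.1] w 0.0006 q [-0.5   0.57  0.57  1.81 -0.39  0.87  0.07]
```

View pics/s9c.png

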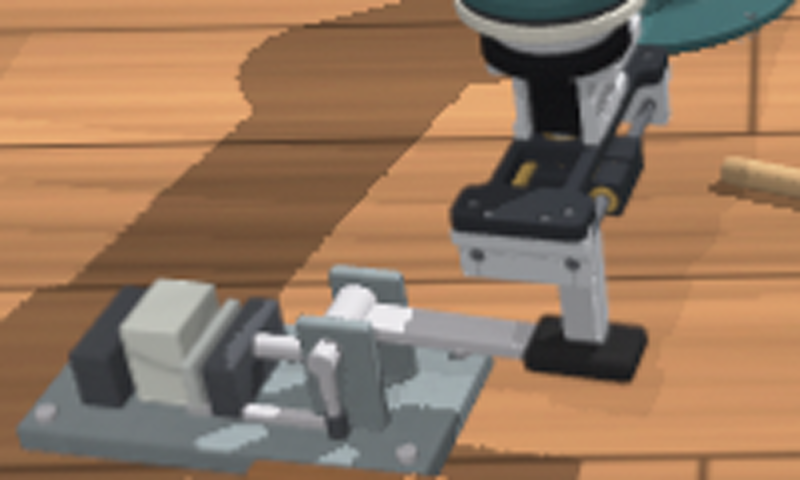

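The lever is just below level and going into the detent, and the block has moved to the fixed jaw. I'll follow it to the stop.

Call:
move_arm([
  [[0,0,-0.01,0,0,0,-1],[0,0,-0.01,0,0,0,-1],[0,0,-0.006,0,0,0,-1],[0,0,-0.004,0,0,0,-1],[0,0,0,0,0,0,-1]],
])

```text
time_s: 12.42
tcp_pos: [0.5923, 0.0113, 0.0431]
eef_rot: [0.77, 0.638, -0.0, -0.0]
contact_force: [-0.2, 0.3, 0.7]
grip_width: 0.0004
```

Call:
move_arm([
  [[0,0,-0.002,0,0,0,-1],[0,0,-0.002,0,0,0,-1],[0,0,0,0,0,0,-1]],
])

```text
time_s: 12.8
tcp_pos: [0.5929, 0.0111, 0.041]
eef_rot: [0.77, 0.638, 0.001, 0.0]
contact_force: [-10.9, -0.4, 31.1]
grip_width: 0.0003
```

Call:
move_arm([
  [[0,0,0.02,0,0,0,-1],[0,0,0.05,0,0,0,-1],[0,0,0.06,0,0,0,-1],[0,0.03,0.05,0,0,0,-1],[0,0.05,0,0,0,0,-1],[0,0.06,0,0,0,0,-1],[0,0.06,0,0,0,0,-1],[0,0,0,0,0,0,-1]],
])

```text
time_s: 13.8
tcp_pos: [0.5914, 0.2167, 0.2192]
eef_rot: [0.768, 0.64, 0.0, -0.001]
contact_force: [-0.2, -1.2, -0.0]
grip_width: 0.0003
```

```bash
python3 -c "
from h import *
st()
s=snap('scene','s10')
t=snap('top','t10')
cv2.imwrite('pics/s10c.png',np.vstack([cv2.resize(s['image'][180:260,122:282],None,fx=4,fy=4,interpolation=2),cv2.resize(t['image'][150:220,340:500],None,fx=4,fy=4,interpolation=2)]))
bx=np.array([.983,-.186]);by=np.array([.186,.983]);c=np.array([.546,-.2295])
for S,(v0,v1,u0,u1) in((s,(195,250,140,190)),(t,(160,215,425,475))):
    w=cloud(S)[v0:v1,u0:u1].reshape(-1,3);q=w[(w[:,2]>.064)&(w[:,2]<.085)]
    d=(q[:,:2]-c); X=d@bx;Y=d@by;k=(abs(X)<.04)&(abs(Y)<.06); r=cv2.minAreaRect((np.stack([X,Y],1)[k]*1000).astype(np.float32)); print(k.sum(),q[k][:,2].mean(),r)
w=cloud(s)[190:250,225:270].reshape(-1,3); d=w[:,:2]-c; Y=d@by; k=(abs(d@bx)<.025)&(w[:,2]>.03)&(w[:,2]<.2)
for a in np.arange(.18,.29,.015): 
  m=k&(abs(Y-a)<.008); print(a,m.sum(),np.median(w[m,2]) if m.any() else 0)
"
```

```text
t 13.8 tcp [0.5914 0.2167 0.2192] yaw y -10.36 z [-5.e-04  1.e-03 -1.e+00] F [-0.2 -1.2 -0. ] w 0.0003 q [-0.83  0.46  0.6   1.59 -0.28  1.17 -0.36]
277 0.07176735709076203 ((0.8608760833740234, -11.683782577514648), (40.27077102661133, 54.77492141723633), 89.49797058105469)
290 0.07157657946981041 ((-1.0981426239013672, -12.130615234375), (38.13214874267578, 51.79937744140625), 89.64852142333984)
0.18 73 0.060102123257038564
0.195 70 0.05621975221031833
0.21000000000000002 79 0.053654980527608975
0.22500000000000003 113 0.051441691609133255
0.24000000000000005 99 0.047214450178872824
0.25500000000000006 10 0.04368209404045059
0.2700000000000001 0 0
0.2850000000000001 0 0
```

View pics/s10c.png

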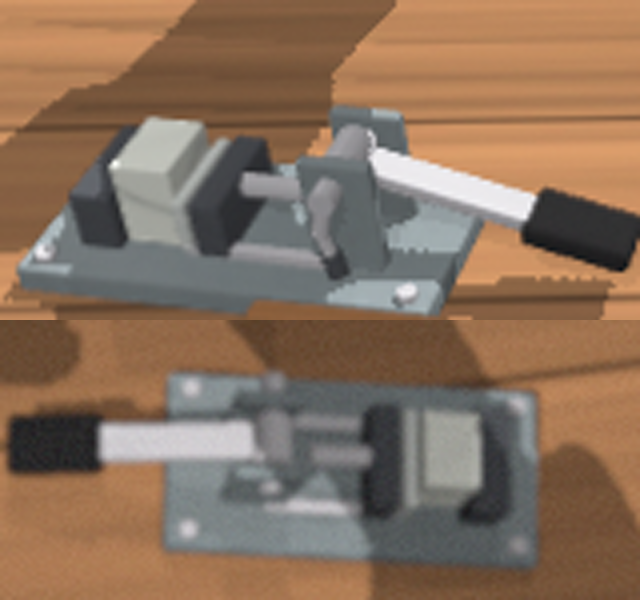

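The lever stays down by itself with its pad top at about 47 mm, which matches fully down. The block measures x ≈ 0, y ≈ −12 mm, its yaw within 0.5° and its top at 72 mm. The robot is clear, so I'm handing in.

```bash
python3 -c "
from h import *
print(manip.job_done())"
```

```text
the job is handed in; nothing more can be done
None
```

The marble block is clamped in the vice, the lever is down and held by its detent, and I handed the job in at about 14 s of the allowed 54 s.

I picked the white rectangular block by its 50 mm length and set it down slowly between the open jaws. I let go of it upright with the lever still up. Then I pressed the lever pad along its arc with the fingers shut, until it reached its stop, and backed away.

**Last checks, with the arm well clear:**
- **Lever:** the pad top sits about 47 mm above the bench, against the 48 mm expected for fully down, so it stays down by itself.
- **Block:** both cameras put it within about 1 mm of the middle along the jaws. It is about 12 mm from the bed centre toward the fixed jaw, within 0.5° of the jaws, and its top is at 72 mm.

**What disagreed or went over:**
- The shut fingertips sat about 12 mm above the TCP by depth, not 22 mm ahead of it as described, so I found the pad by touch.
- The final push at the stop peaked at about 31 N at the fingertips. That is above the 20 N said to be enough, but below both the 40 N limit on the gripper body and the 120 N wrist limit.
- The two cameras differed by 2–4 mm at the vice, which was within the clearance.

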